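# Build up the spacer stack of an anti-roll-bar drop link

## Robot

A 6-joint arm with a two-finger parallel gripper is mounted at the origin on the work surface. World frame = base frame: x ahead of the robot, y to its left, z up, the work surface at z = 0. Lengths are in mm, angles in rad, forces in N, time in s.
With the tool pointing down it reaches from about 400 to 825 mm from the base axis. Payload 7 kg.
Tool frame: the origin (TCP) lies at the very end of the fingers, on their centre line; the grasp point (between the pads) lies 19 mm behind it; z points along the fingers, y is the direction in which the jaws open and shut (so a half turn about z gives the same grasp; the last joint's range is limited). The gripper opens to 88 mm and grips with 3 to 60 N. Pads are 19 mm wide; open, the fingers measure 130 mm over their backs; the gripper's body (78 mm by 193 mm) begins 47 mm behind the grasp point.
Start: joints at [-1.054, 0.359, 0.012, 0, -1.224, -0.288], TCP at [153.071, -657.392, 226.561] pointing down, gripper open.
Joint ranges: [-3.07, 3.07], [-1.43, 2.12], [-1.02, 1.25], [-3.03, 1.67], [-3.05, -0], [-3.03, 3.03]. Speed limits (rad/s): [2.39, 2.39, 3.01, 3.14, 3.14, 3.14].

## Interface

Orientations are given as a unit quaternion [x, y, z, w].
In Python, from plant import bot gives the robot as it stands. Calls block until the motion is done:
- bot.move_ptp(position, orientation): joint-space move of the TCP to a pose.
- bot.line_to(position, velocity=150, ori=None): straight line of the TCP; ori=None keeps the orientation; velocity is the mean speed in mm/s.
- bot.move_joints(angles): joint-space move.
- bot.move_gripper(opening, force=None): finger opening in mm; force is the grip in N (None keeps the last); returns when the fingers have stopped.
- bot.pause(seconds).
- bot.solve_ik(position, orientation): joint angles nearest the present ones, or None.
- bot.read_state(): the state.
- bot.camera(name): name is "side" or "top" or "wrist"; returns the picture (420x560x3 uint8, red, green, blue); there is no depth.
- bot.get_calibration(name): a dict with "fx", "fy", "cx", "cy" (pixels), "view" (4x4, takes a point from world to camera coordinates); the wrist camera has in their place "T_tool_cam" (4x4, takes a point from camera to tool coordinates, whose origin is the TCP and whose axes are the flange's). Camera axes: x right, y up, looking along -z (the intrinsics and any distortion apply to the point x, -y, -z); pixel columns grow to the right and rows downward; lengths in mm; the calibration is good to about 2 mm. The wrist camera is an equidistant fisheye: a pixel r from the principal point sees the ray r / f radians off the axis. A picture is of the moment at which its call begins: read the wrist's pose just before it. get_calibration takes no time and is no camera call.
A pose or a line that the arm cannot do raises bot.Unreachable and nothing moves.
- bot.close_job(): hands the job in, once; it reports no verdict.
The state is a dict: "t": time; "joint_pos": joint angles; "qvel": joint speeds; "tau": joint torques, N m; "tcp_pos": TCP position; "eef_rot": TCP orientation; "contact_force": force on the tool from outside, world axes, zero at the start; "moment": the same for the moment, N m; "width": finger opening in mm.
Only numpy, scipy, OpenCV 4.12 (cv2) and the standard library are available. Lean on these libraries where they do the work, as an engineer would, in place of code of your own. Each camera call takes 0.05 s, during which the arm holds its last target. There are 200 camera calls.

## Task

Build up the drop link on the bolt that stands out of the suspension arm: thread on the 50 mm steel spacer sleeve, then the 36 mm washer, then the 40 mm shouldered bushing, narrow end up. Push down on the bushing so that the whole stack drives the snug lower bush down until it stops dead in the arm, lean on it there with a firm, steady push of 20 to 25 N for half a second (35 N on the bolt or stack is too much), and let go. Leave the look-alike parts, the nut, the tools and the spray can where they are.

Things in the scene. Friction and masses are not known exactly. Their poses are not given: they have to be found in the camera images.
- lower_arm: The suspension arm: dark pressed steel, about 370 mm long, lying fixed on the bench. Origin on the bolt's axis at bench level, z up along the bolt, x towards the arm's ball joint. About the bolt a round eye, 64 mm in diameter, its top 42 mm above the bench; the rest is lower than 50 mm but for the ball joint's stud, 80 mm high and 180 mm from the bolt. The bolt is fixed in it, upright.
- bolt_tip (a point): The very tip of the plain steel bolt, on its axis, 166 mm above the bench. The bolt is 12 mm in diameter, rigid and upright; its last 14 mm are a lead-in point that narrows to about 5 mm.
- lower_bush: Lower bush, already on the bolt: 47 mm black rubber flange topped by a 40 mm steel washer. Origin: centre of its flat top face, on which the sleeve stands. Snug: it stays put until pushed down with 10 to 14 N, then slides 3 to 18 mm and stops dead, hidden in the arm. Its top is 47 to 80 mm above the bench at first and 44 to 62 mm at the stop, different each time: the stop must be felt.
- sleeve_mid (a point): The spacer sleeve: steel tube standing on end on the parts mat, 50 mm long, 20 mm outside, 15 mm bore. Point at its centre, half-way up; z along its axis. Slides freely on the bolt. A hand holding it may meet the bolt's tip before the sleeve is down: once well on the bolt it may be let go and drops the last few centimetres by itself.
- washer_mid (a point): The heavy flat steel washer lying on the parts mat (fixed black rubber mat, 3 mm thick): 36 mm outside, 15 mm hole, 6 mm thick. Point at its centre, half-way up; z along its axis. Slides freely on the bolt.
- bushing_mid (a point): The shouldered bushing, hard white nylon, standing wide end down on the parts mat: body 40 mm in diameter and 20 mm high, on it a narrower shoulder 28 mm in diameter and 6 mm high, 15 mm bore right through. Point on its axis half-way up, 13 mm above its underside; z towards the narrow end. Slides freely on the bolt.
- short_sleeve_mid (a point): Look-alike to leave: steel tube 20 mm in diameter but only 26 mm long, upright; point at its centre.
- small_washer_mid (a point): Look-alike to leave: small flat washer, 22 mm outside, 10 mm hole, 4 mm thick; point at its centre.
- plain_bushing_mid (a point): Look-alike to leave: small plain white bushing, 26 mm in diameter, 14 mm high, no shoulder, 10 mm bore; point at its centre.
- nut_mid (a point): To leave: flanged hexagon nut, 28 mm flange, 12 mm high; point at its centre.
- wrench_grip (a point): To leave: a steel wrench lying to the right of the parts; point on its handle.
- screwdriver_grip (a point): To leave: a screwdriver with a red handle lying beyond the wrench, to the right; point on its handle.
- spray_can_mid (a point): To leave: an upright aerosol can with a blue band, 66 mm in diameter, 190 mm tall, to the left of the suspension arm; point at its centre.

How it is judged (in metres and radians):
On the way, in this order (a step that is already met when the one before it is completed fails the run):
1. the spacer sleeve is on the bolt and stands on the lower bush (horizontal distance between sleeve_mid and lower_bush below 0.004 m and z of sleeve_mid in the frame of lower_bush between 0.021 and 0.0275 m), for 0.1 s.
2. the 36 mm washer lies on the sleeve, round the bolt (horizontal distance between washer_mid and lower_bush below 0.004 m and z of washer_mid in the frame of lower_bush between 0.048 and 0.0555 m), for 0.1 s.
3. with the bushing on the washer, the stack is pressed against the stop with a steady push of more than 17 N for 0.3 s (horizontal distance between bushing_mid and lower_bush below 0.004 m and z of bushing_mid in the frame of lower_bush below 0.0715 m and contact force between lower_bush and anything else above 17 N), for 0.3 s.
At the end, for the whole second after the job is handed in: Lower bush at its stop (top face under 63.5 mm over the bench); on it the sleeve, the 36 mm washer and the bushing, narrow end up (tilt under 0.1 rad), each within 3 mm of the bolt's axis and 2 mm of its height in a closed stack, released and at rest (height (world z) of lower_bush below 0.0635 m and horizontal distance between each of sleeve_mid, washer_mid, bushing_mid and lower_bush below 0.003 m and z of sleeve_mid in the frame of lower_bush between 0.023 and 0.027 m and z of washer_mid in the frame of lower_bush between 0.051 and 0.055 m and z of bushing_mid in the frame of lower_bush between 0.067 and 0.071 m and angle between bushing_mid's own z axis and vertical below 0.1 rad); the robot touches nothing.
It fails at once if 35 N or more on the bolt and arm (contact force between lower_arm and anything else above 35 N).
It fails at once if 35 N or more on the stack's seat (contact force between lower_bush and anything else above 35 N).
It fails at once if a look-alike, the nut, a tool or the can is moved by more than 30 mm (distance of any of short_sleeve_mid, small_washer_mid, plain_bushing_mid, nut_mid, wrench_grip, screwdriver_grip, spray_can_mid from where it was at the start of the episode above 0.03 m).
It also fails if it takes over 70 s, if anything falls off the work surface, if the arm or the gripper's body presses on something with over 40 N, if the wrist force passes 120 N, or if a joint passes its speed limit or range.

## Working session

There is one attempt and no reset: what is moved stays moved. The work goes in short steps, each a Python script; the robot and the scene stay as the last script left them, time stands still between calls to the robot, and variables do not carry over. Pictures are saved under pics/ and viewed, about 8 in all and at most 12, crops included, and the job is handed in when it is done.

```bash
ls; mkdir -p pics; python3 - <<'E'
from plant import bot
import cv2,numpy as np
for n in("top","side"):
    cv2.imwrite(f"pics/{n}0.png",bot.camera(n)[:,:,::-1]); c=bot.get_calibration(n); print(n,c)
s=bot.read_state();im=bot.camera("wrist");cv2.imwrite("pics/w0.png",im[:,:,::-1]);print(bot.get_calibration("wrist"),s)
E
```

```text
pics
top {'fx': 392.43322093143763, 'fy': 392.43322093143763, 'cx': 276.46337858458014, 'cy': 214.54801752471184, 'view': array([[-2.27269321e-02, -9.99648682e-01, -1.36381384e-02,
         7.20400381e-01],
       [ 9.83141530e-01, -2.48231064e-02,  1.81153374e-01,
        -5.23831473e+02],
       [-1.81428272e-01, -9.29115982e-03,  9.83360288e-01,
        -1.10500926e+03],
       [ 0.00000000e+00,  0.00000000e+00,  0.00000000e+00,
         1.00000000e+00]])}
side {'fx': 412.00300559354014, 'fy': 412.00300559354014, 'cx': 281.82736652026585, 'cy': 217.0863444531766, 'view': array([[ 9.70581499e-01, -2.40392547e-01,  1.35269046e-02,
        -5.05966344e+02],
       [ 1.36246733e-01,  5.94678959e-01,  7.92334376e-01,
        -1.60032254e+02],
       [-1.98515445e-01, -7.67182090e-01,  6.09937094e-01,
        -1.01102492e+03],
       [ 0.00000000e+00,  0.00000000e+00,  0.00000000e+00,
         1.00000000e+00]])}
{'fx': 325.19226210127806, 'fy': 325.19226210127806, 'cx': 274.37819350366516, 'cy': 207.66631078514484, 'T_tool_cam': array([[ 6.36179316e-04,  9.69596519e-01,  2.44708370e-01,
[... 256 characters left out ...]
         1.00000000e+00]])} {'t': 0.1, 'joint_pos': array([-1.05388732e+00,  3.59289292e-01,  1.11539113e-02, -3.46256909e-04,
       -1.22411689e+00, -2.88079075e-01]), 'qvel': array([-0.00018711, -0.00160855,  0.00068014, -0.00021168,  0.00091908,
        0.00034752]), 'tau': array([-2.87544397e-03, -5.84161735e+01,  2.93750525e+01,  7.01558679e+00,
        1.01311225e-02, -6.97946643e-05]), 'tcp_pos': array([ 152.98329355, -656.97308278,  225.72787984]), 'eef_rot': array([-1.14106908e-01,  9.93468196e-01,  7.33562605e-04, -1.35380089e-04]), 'contact_force': array([ 0.31262114,  0.35423837, -0.26535802]), 'moment': array([-0.008551  , -0.04068833,  0.00523336]), 'width': 87.60879441077431}
```

View pics/top0.png

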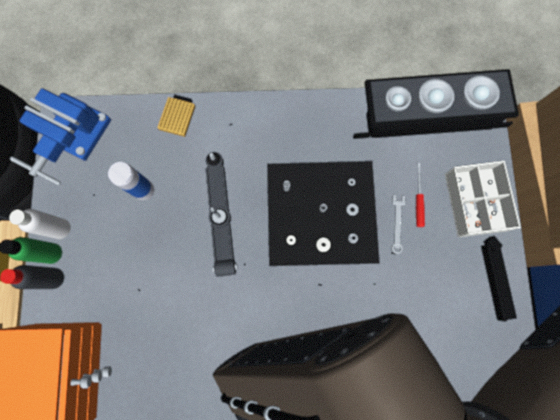

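View pics/side0.png

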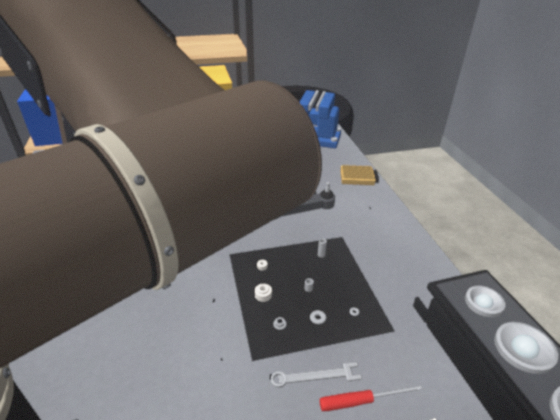

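View pics/w0.png

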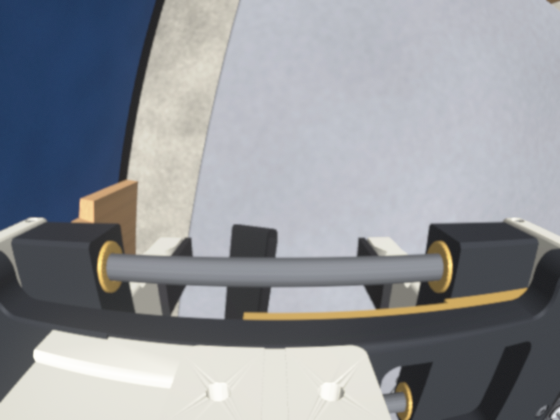

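```bash
cat > h.py <<'E'
from plant import bot
import numpy as np,cv2
from scipy.spatial.transform import Rotation as R
def ray(name,u,v,state=None):
    c=bot.get_calibration(name); a=(u-c["cx"])/c["fx"]; b=(v-c["cy"])/c["fy"]
    if name=="wrist":
        t=np.hypot(a,b); k=np.sin(t)/max(t,1e-9); d=np.array([a*k,-b*k,-np.cos(t)])
        T=np.eye(4);T[:3,:3]=R.from_quat(state["eef_rot"]).as_matrix();T[:3,3]=state["tcp_pos"];M=T@c["T_tool_cam"]
    else: d=np.array([a,-b,-1.]); M=np.linalg.inv(c["view"])
    return M[:3,3],M[:3,:3]@d
def onz(name,u,v,z,state=None):
    o,d=ray(name,u,v,state); return o+d*(z-o[2])/d[2]
def pix(p,state):
    c=bot.get_calibration("wrist");T=np.eye(4);T[:3,:3]=R.from_quat(state["eef_rot"]).as_matrix();T[:3,3]=state["tcp_pos"]
    q=(np.linalg.inv(T@c["T_tool_cam"])@np.append(p,1))[:3]; r=np.hypot(q[0],q[1]);t=np.arctan2(r,-q[2])
    return np.array([c["cx"]+c["fx"]*t*q[0]/r,c["cy"]-c["fy"]*t*q[1]/r])
def down(yaw):  # tool z down, tool x axis at angle yaw in world
    return (R.from_euler("z",yaw)*R.from_quat([1,0,0,0])).as_quat()
E
python3 - <<'E'
from h import *
for n,u,v,z in [("sleeve",287,185,40),("short",323,208,20),("wash",352,209,6),("bush",323,244,25),("plain",291,240,15),("nut",353,238,12),("smallw",351,182,5),("bolt",219,215,110),("ball",213,158,60),("armend",225,268,30),("can",122,173,190)]:
    print(n,onz("top",u,v,z).round())
q=bot.read_state()["eef_rot"];print(R.from_quat(q).as_matrix().round(2))
for yaw in(0,np.pi,np.pi/2,-np.pi/2):
  for p in ([480,-80,250],[480,130,250],[420,-80,250],[560,-150,20]): print(yaw,p,bot.solve_ik(p,down(yaw)))
E
```

```text
sleeve [614. -45.  40.]
short [ 545. -152.   20.]
wash [ 543. -242.    6.]
bush [ 436. -147.   25.]
plain [451. -53.  15.]
nut [ 453. -239.   12.]
smallw [ 628. -244.    5.]
bolt [515. 147. 110.]
ball [698. 174.  60.]
armend [372. 142.  30.]
can [619. 391. 190.]
[[-0.97 -0.23 -0.  ]
 [-0.23  0.97  0.  ]
 [ 0.    0.   -1.  ]]
0 [480, -80, 250] [ 0.23999039  0.02787183 -0.3525152   0.         -1.1904093   1.33080594]
0 [480, 130, 250] [ 0.66044219  0.0468654  -0.33253013  0.         -1.1914008   0.91035414]
0 [420, -80, 250] [ 0.27697818 -0.0816222  -0.45790255  0.         -1.19451598  1.29381814]
0 [560, -150, 20] [ 0.0754771   0.41742274 -0.44048998  0.         -0.71288361  1.49531923]
3.141592653589793 [480, -80, 250] [ 0.23999039  0.02787183 -0.3525152   0.         -1.1904093  -1.81078671]
3.141592653589793 [480, 130, 250] [ 0.66044219  0.0468654  -0.33253013  0.         -1.1914008  -2.23123851]
3.141592653589793 [420, -80, 250] [ 0.27697818 -0.0816222  -0.45790255  0.         -1.19451598 -1.84777451]
3.141592653589793 [560, -150, 20] [ 0.0754771   0.41742274 -0.44048998  0.         -0.71288361 -1.64627343]
1.5707963267948966 [480, -80, 250] [ 0.23999039  0.02787183 -0.3525152   0.         -1.1904093   2.90160227]
1.5707963267948966 [480, 130, 250] [ 0.66044219  0.0468654  -0.33253013  0.         -1.1914008   2.48115047]
1.5707963267948966 [420, -80, 250] [ 0.27697818 -0.0816222  -0.45790255  0.         -1.19451598  2.86461447]
1.5707963267948966 [560, -150, 20] None
-1.5707963267948966 [480, -80, 250] [ 0.23999039  0.02787183 -0.3525152   0.         -1.1904093  -0.23999039]
-1.5707963267948966 [480, 130, 250] [ 0.66044219  0.0468654  -0.33253013  0.         -1.1914008  -0.66044219]
-1.5707963267948966 [420, -80, 250] [ 0.27697818 -0.0816222  -0.45790255  0.         -1.19451598 -0.27697818]
-1.5707963267948966 [560, -150, 20] [ 0.0754771   0.41742274 -0.44048998  0.         -0.71288361 -0.0754771 ]
```

```bash
python3 - <<'E'
from h import *
q=down(0)
for n,p in(("w1",[430,-140,300]),("w2",[425,148,350])):
    bot.move_ptp(p,q); bot.pause(.3); s=bot.read_state(); im=bot.camera("wrist"); cv2.imwrite(f"pics/{n}.png",im[:,:,::-1]); np.savez(n,tcp_pos=s["tcp_pos"],eef_rot=s["eef_rot"]);print(s["t"],s["tcp_pos"],s["eef_rot"],s["contact_force"])
a=cv2.imread("pics/w1.png");b=cv2.imread("pics/w2.png")
cv2.imwrite("pics/w12.png",np.hstack([cv2.resize(a[0:280,80:480],None,fx=1,fy=1),b[0:280,80:480]]))
E
```

```text
2.575 [ 429.98736891 -140.29410221  299.90705962] [ 9.99999914e-01 -3.95802340e-04 -1.20593824e-04  2.16941918e-05] [-0.04873626 -0.10433358 -0.49583203]
4.05 [425.18176688 147.23753811 349.89446871] [ 9.99999733e-01 -7.23394077e-04 -7.05183862e-05  7.17540866e-05] [ 0.45418699 -0.2422877  -0.41388425]
```

View pics/w12.png

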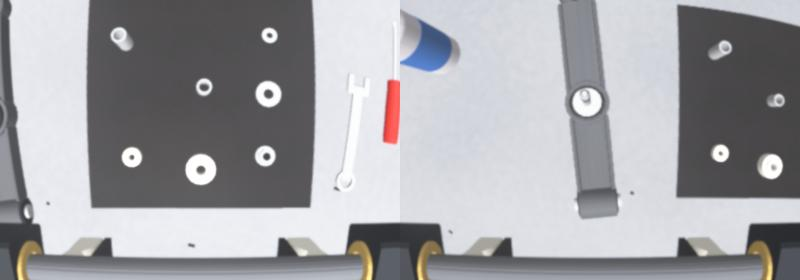

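```bash
python3 - <<'E'
from h import *
a=cv2.imread("pics/w1.png");b=cv2.imread("pics/w2.png");s1=np.load("w1.npz");s2=np.load("w2.npz")
g=cv2.cvtColor(a,cv2.COLOR_BGR2GRAY)
n,l,st,ce=cv2.connectedComponentsWithStats((g>115).astype(np.uint8)[:205,175:390])
for i in range(1,n):
    if 40<st[i,4]<3000:
        c=cv2.convexHull(np.argwhere(l==i)[:,::-1].astype(np.int32)); M=cv2.moments(c); u,v=M["m10"]/M["m00"]+175,M["m01"]/M["m00"]
        e=cv2.minEnclosingCircle(c); print(st[i],(round(u,1),round(v,1)),np.add(e[0],(175,0)),e[1],[onz("wrist",u,v,z,s1)[:2].round(1) for z in(9,29,53)])
A=cv2.resize(a[10:70,170:250],None,fx=8,fy=8,interpolation=cv2.INTER_CUBIC)[:480]
B=cv2.resize(b[70:130,225:305],None,fx=8,fy=8,interpolation=cv2.INTER_CUBIC)
C=np.vstack([np.hstack([A,B])]);cv2.imwrite("pics/c1.png",cv2.resize(C,(800,300)))
E
```

```text
[ 15  27  23  25 386] (201.2, 38.5) [202.   38.5] 13.463011741638184 [array([624.9, -37.1]), array([619.1, -41.7]), array([612.2, -47.2])]
[166  27  17  17 219] (349.0, 35.0) [349.  35.] 8.602425575256348 [array([ 630.3, -243.3]), array([ 624.3, -238.7]), array([ 617.1, -233.2])]
[100  78  18  19 222] (283.5, 86.7) [283.80612183  86.73469543] 9.300410270690918 [array([ 551.4, -151.5]), array([ 548.9, -151. ]), array([ 545.9, -150.4])]
[160  80  27  28 550] (348.0, 93.5) [348.02272034  93.40341187] 13.942906379699707 [array([ 544.5, -240.9]), array([ 542.3, -236.4]), array([ 539.7, -231. ])]
[159 145  22  22 356] (344.6, 155.5) [344.65359497 155.56535339] 10.958203315734863 [array([ 457.1, -237.5]), array([ 458.8, -233.2]), array([ 460.8, -228. ])]
[ 26 146  22  22 368] (211.4, 156.6) [211.41999817 156.72000122] 10.924149513244629 [array([455.3, -51. ]), array([457.1, -55. ]), array([459.2, -59.8])]
[ 90 153  32  33 807] (280.4, 169.0) [280.23739624 168.89915466] 16.338407516479492 [array([ 437.1, -147.5]), array([ 439.7, -147.1]), array([ 442.8, -146.7])]
```

View pics/c1.png

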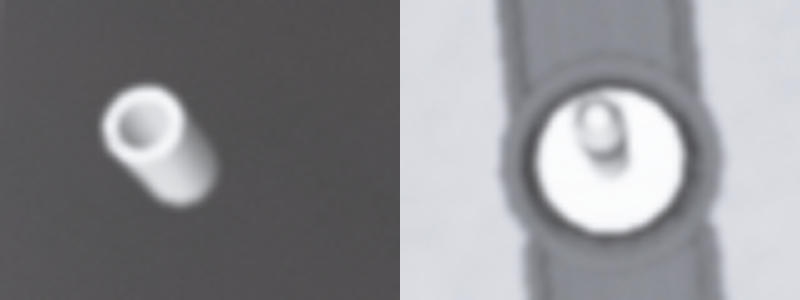

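```bash
python3 - <<'E'
from h import *
s1=np.load("w1.npz");s2=np.load("w2.npz")
sl=onz("wrist",198.8,34.8,53,s1);bo=onz("wrist",264.6,93.6,166,s2);print(sl,bo)
q=down(0);c=[]
for n,p,z in(("w3",bo,223),("w4",sl,110)):
    bot.move_ptp([p[0]-65.5,p[1],z],q); bot.pause(.3); s=bot.read_state(); im=bot.camera("wrist")[:,:,::-1]; cv2.imwrite(f"pics/{n}.png",im); np.savez(n,tcp_pos=s["tcp_pos"],eef_rot=s["eef_rot"]);print(s["t"],s["tcp_pos"])
    c.append(cv2.resize(im[75:175,224:324],(400,400),interpolation=cv2.INTER_CUBIC))
cv2.imwrite("pics/c2.png",np.hstack(c))
E
```

```text
[617.60472523 -43.8789397   53.        ] [525.88042633 158.28977284 166.        ]
4.9917 [460.74008938 158.71439687 224.50041856]
6.325 [552.37351165 -42.88050438 110.71672399]
```

View pics/c2.png

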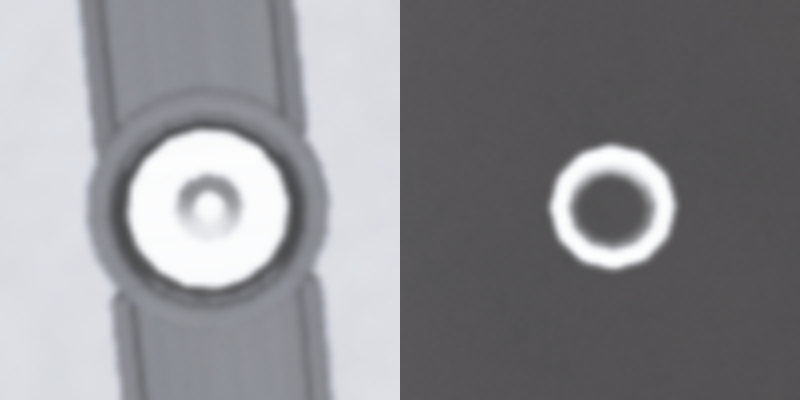

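```bash
python3 - <<'E'
from h import *
s3=np.load("w3.npz");s4=np.load("w4.npz")
bo=onz("wrist",275.9,126.4,166,s3);sl=onz("wrist",276.6,126.4,53,s4);print("bolt",bo,"sleeve",sl)
bot.move_ptp([sl[0]+65.5,sl[1],110],down(np.pi));bot.pause(.4)
for i in range(3): print(bot.read_state()["tcp_pos"]);bot.pause(.02)
s=bot.read_state();im=bot.camera("wrist")[:,:,::-1];cv2.imwrite("pics/w5.png",im)
for nm,I,S in(("w4",cv2.imread("pics/w4.png"),s4),("w5",im,s)):
    g=cv2.cvtColor(np.ascontiguousarray(I),cv2.COLOR_BGR2GRAY)[75:175,224:324]
    cs,_=cv2.findContours((g>130).astype(np.uint8),cv2.RETR_EXTERNAL,cv2.CHAIN_APPROX_NONE)
    for k in cs:
        if cv2.contourArea(k)>300:
            (x,y),r=cv2.minEnclosingCircle(k);print(nm,x+224,y+75,r,onz("wrist",x+224,y+75,53,S))
print(s["t"])
E
```

```text
bolt [526.57068154 158.66679619 166.        ] sleeve [618.14909316 -43.39063983  53.        ]
[683.6156252  -43.38808733 110.02165205]
[683.63745746 -43.40140078 110.03320222]
[683.65893267 -43.35397006 110.0414855 ]
w4 276.70000076293945 126.29999923706055 15.7918701171875 [618.85975949 -45.11563341  53.        ]
w5 273.0 127.7272720336914 15.409123420715332 [618.18463995 -43.45116674  53.        ]
9.4333
```

```bash
python3 - <<'E'
from h import *
for i in range(3):
    c=bot.get_calibration("wrist");print(c["cx"],c["cy"],c["T_tool_cam"][:3,3],c["T_tool_cam"][0])
s4=np.load("w4.npz");s3=np.load("w3.npz")
for i in range(2): print(onz("wrist",276.7,126.3,53,s4),onz("wrist",276.6,126.4,53,s4),onz("wrist",275.9,126.4,166,s3))
print(s4["tcp_pos"],s4["eef_rot"])
E
```

```text
274.37819350366516 207.66631078514484 [  65.66907662    0.42722083 -158.30731556] [6.35211571e-04 9.69700946e-01 2.44294234e-01 6.56690766e+01]
274.37819350366516 207.66631078514484 [  65.66907662    0.42722083 -158.30731556] [6.35211571e-04 9.69700946e-01 2.44294234e-01 6.56690766e+01]
274.37819350366516 207.66631078514484 [  65.66907662    0.42722083 -158.30731556] [6.35211571e-04 9.69700946e-01 2.44294234e-01 6.56690766e+01]
[618.85975898 -45.11563291  53.        ] [618.79308221 -45.05004285  53.        ] [527.2130042  157.00350057 166.        ]
[618.85975898 -45.11563291  53.        ] [618.79308221 -45.05004285  53.        ] [527.2130042  157.00350057 166.        ]
[552.37351165 -42.88050438 110.71672399] [ 9.99999495e-01  7.61560209e-04  6.33044076e-04 -1.73847176e-04]
```

```bash
cat >> h.py <<'E'
Q=down(np.pi)
def look(xy,top,name,half=50):
    bot.move_ptp([xy[0]+65.5,xy[1],top+57],Q); bot.pause(.5); s=bot.read_state(); im=bot.camera("wrist")
    cv2.imwrite(f"pics/{name}.png",im[:,:,::-1]); return s,im
def circles(im,s,z,thr=130,lo=40,hi=20000,half=50,inv=False):
    g=cv2.cvtColor(im,cv2.COLOR_RGB2GRAY)[127-half:127+half,274-half:274+half]
    m=((g<thr) if inv else (g>thr)).astype(np.uint8)
    for k in cv2.findContours(m,cv2.RETR_LIST,cv2.CHAIN_APPROX_NONE)[0]:
        if lo<cv2.contourArea(k)<hi:
            (x,y),r=cv2.minEnclosingCircle(k); u,v=x+274-half,y+127-half
            print((round(u,1),round(v,1)),round(r,1),onz("wrist",u,v,z,s)[:2].round(2))
def st():
    s=bot.read_state(); print(round(s["t"],2),s["tcp_pos"].round(2),"F",s["contact_force"].round(2),"w",round(s["width"],2)); return s
E
python3 - <<'E'
from h import *
bot.move_gripper(50,30)
bot.move_ptp([618.2,-43.4,75],Q); bot.line_to([618.2,-43.4,24],120); bot.pause(.2);st()
bot.move_gripper(15,30); st()
bot.line_to([618.2,-43.4,215],250)
s,im=look([526.5,158.5],166,"w6"); st()
circles(im,s,166,200); circles(im,s,166,200,5,40)
cv2.imwrite("pics/c3.png",cv2.resize(im[77:177,224:324,::-1],(400,400),interpolation=cv2.INTER_CUBIC))
E
```

```text
11.48 [618.97 -43.29  24.99] F [0.3  0.24 0.73] w 49.82
12.1 [618.26 -43.36  24.06] F [-0.74  1.58  0.58] w 19.4
14.39 [592.09 158.21 223.08] F [ 0.47  0.54 -0.91] w 19.49
(273.9, 128.3) 9.2 [527.01 158.69]
(274.0, 127.6) 19.2 [526.56 158.76]
```

View pics/c3.png

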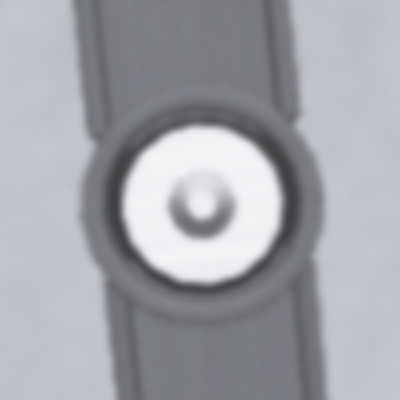

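```bash
python3 - <<'E'
from h import *
x,y=526.4,158.7
bot.move_ptp([x,y,200],Q); bot.pause(.3); f0=st()["contact_force"]
for z in range(190,107,-8):
    bot.line_to([x,y,z],60); s=bot.read_state(); f=s["contact_force"]-f0
    print(z,s["tcp_pos"].round(1),f.round(1))
    if np.abs(f).max()>12: print("stop");break
else:
    bot.pause(.2);st();bot.move_gripper(36);bot.pause(.2);st()
E
```

```text
15.07 [527.08 158.8  200.03] F [ 0.38  0.24 -1.39] w 19.49
190 [526.1 158.4 189.2] [-0.3 -0.2  0.6]
182 [526.1 158.5 181.5] [-0.   0.1  1.2]
174 [526.1 158.5 173.5] [-0.8  0.1  0.7]
166 [526.1 158.5 165.5] [-1.  -0.   0.3]
158 [526.1 158.5 157.5] [-0.2 -0.5  1.3]
150 [526.1 158.5 149.5] [-0.3 -0.3  1.4]
142 [526.1 158.5 141.5] [-0.  -0.4  0.7]
134 [526.1 158.5 133.5] [-1.3 -0.1  0.3]
126 [526.1 158.5 125.5] [-1.2 -0.1  1.5]
118 [526.1 158.5 117.5] [1.  0.1 1.3]
110 [526.1 158.5 109.5] [-0.5 -0.   0.6]
18.43 [526.51 158.77 110.13] F [ 0.36 -0.01 -1.13] w 19.38
19.18 [526.39 158.7  109.99] F [ 0.21 -0.25  1.07] w 35.91
```

```bash
python3 - <<'E'
from h import *
bot.line_to([526.4,158.7,223],250)
s,im=look([526.4,158.7],166,"w7"); circles(im,s,110,150,150,900)
c=im[77:177,224:324,::-1]
bot.move_gripper(60)
s,im=look([544,-241],9,"w8"); st()
circles(im,s,9,130,150)
cv2.imwrite("pics/c4.png",cv2.resize(np.hstack([c,im[77:177,224:324,::-1]]),(800,400),interpolation=cv2.INTER_CUBIC))
E
```

```text
23.48 [ 609.51 -240.91   66.01] F [-0.62  0.07 -0.18] w 60.04
(271.6, 128.1) 11.8 [ 544.34 -241.84]
(271.6, 128.4) 27.1 [ 544.56 -241.88]
```

View pics/c4.png

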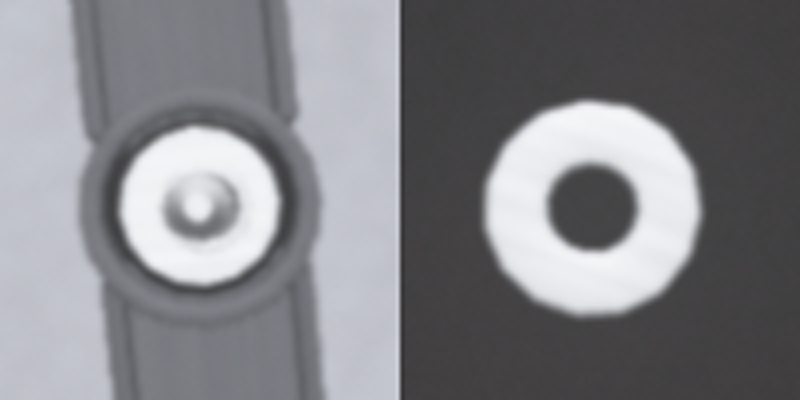

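```bash
python3 - <<'E'
from h import *
a,b=544.5,-241.9
bot.move_ptp([a,b,40],Q); bot.line_to([a,b,5],80); bot.pause(.3);st()
bot.move_gripper(30,30); s=st()
if s["width"]<34: raise SystemExit("missed")
bot.line_to([a,b,200],250); st()
x,y=526.4,158.7
bot.move_ptp([x,y,195],Q); bot.pause(.3); f0=st()["contact_force"]
for z in range(180,112,-8):
    bot.line_to([x,y,z],60); s=bot.read_state(); f=s["contact_force"]-f0
    print(z,f.round(1),round(s["width"],1))
    if np.abs(f).max()>10: print("stop");break
else:
    bot.pause(.1);st();bot.move_gripper(56);bot.pause(.1);st()
    bot.line_to([x,y,223],250)
    s,im=look([x,y],166,"w9");circles(im,s,110,150,150,3000);st()
    c=im[77:177,224:324,::-1]; cv2.imwrite("pics/c5.png",cv2.resize(c,(400,400),interpolation=cv2.INTER_CUBIC))
E
```

```text
24.75 [ 544.6  -241.93    5.06] F [0.33 0.43 0.4 ] w 60.0
25.32 [ 544.55 -241.9     5.05] F [ 0.09 -0.25  0.34] w 33.86missed
```

```bash
python3 - <<'E'
from h import *
st(); bot.line_to([544.5,-241.9,60],100); bot.pause(.2); st(); im=bot.camera("wrist"); cv2.imwrite("pics/w10.png",im[:,:,::-1])
cv2.imwrite("pics/c5.png",im[120:420,:,::-1])
E
```

```text
25.32 [ 544.55 -241.9     5.05] F [ 0.09 -0.25  0.34] w 33.86
26.23 [ 544.02 -241.82   59.18] F [0.27 0.56 0.5 ] w 33.97
```

View pics/c5.png

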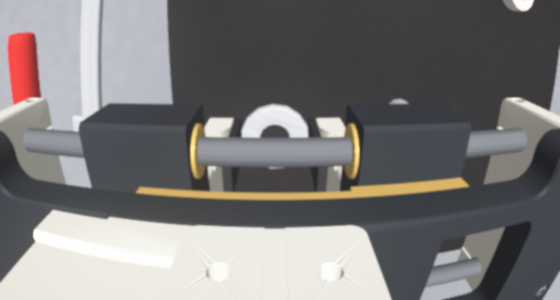

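```bash
python3 - <<'E'
from h import *
bot.line_to([544.5,-241.9,200],300); st()
x,y=526.4,158.7
bot.move_ptp([x,y,195],Q); bot.pause(.3); f0=st()["contact_force"]
for z in range(180,112,-8):
    bot.line_to([x,y,z],60); s=bot.read_state(); f=s["contact_force"]-f0
    print(z,f.round(1),round(s["width"],1))
    if np.abs(f).max()>10: print("stop");break
else:
    bot.pause(.1);st();bot.move_gripper(56);bot.pause(.1);st()
    bot.line_to([x,y,223],250)
    s,im=look([x,y],166,"w11");circles(im,s,105,150,150,3000);st()
E
```

```text
26.89 [ 544.48 -241.72  200.45] F [-0.11 -0.29 -0.61] w 34.02
28.68 [526.59 158.08 194.98] F [0.16 0.54 0.34] w 34.04
180 [ 0.3 -0.7 -1.2] 34.4
172 [-0.4  0.3 -0.7] 34.1
164 [-1.5 -1.  -1.1] 34.1
156 [-0.3 -0.8 -0.1] 34.0
148 [-0.1 -1.1 -0.7] 34.1
140 [-0.3 -0.7 -0.9] 34.1
132 [-1.  -0.3 -0. ] 34.0
124 [-0.2 -0.4 -1.6] 34.0
116 [ 0.2 -0.3 -1.1] 34.1
31.44 [526.44 158.69 115.97] F [-0.39 -0.63  0.17] w 34.23
32.17 [526.42 158.71 116.02] F [ 0.12  1.43 -0.03] w 56.03
(274.4, 127.9) 21.1 [526.49 159.85]
(309.0, 126.5) 51.4 [525.01 189.07]
(237.5, 126.5) 51.3 [525.03 128.64]
33.66 [591.73 158.8  223.31] F [-0.32  0.43  0.1 ] w 56.04
```

```bash
python3 - <<'E'
from h import *
bot.move_gripper(66)
s,im=look([439,-147.3],29,"w12"); st()
g=cv2.cvtColor(im,cv2.COLOR_RGB2GRAY)
circles(im,s,23,120,700); circles(im,s,29,120,60,700)
cv2.imwrite("pics/c6.png",cv2.resize(im[77:177,224:324,::-1],(400,400),interpolation=cv2.INTER_CUBIC))
E
```

```text
35.98 [ 504.55 -147.18   86.  ] F [0.59 0.05 0.43] w 65.86
(272.5, 127.0) 30.2 [ 438.62 -147.57]
(272.5, 126.5) 10.6 [ 438.33 -147.56]
```

View pics/c6.png

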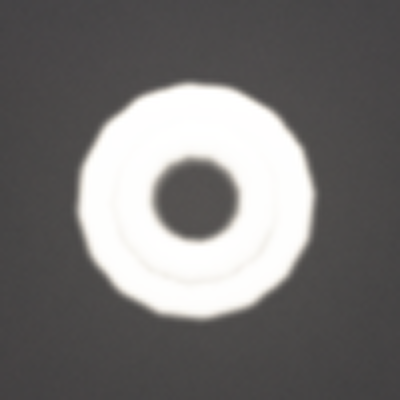

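```bash
python3 - <<'E'
from h import *
a,b=438.5,-147.6
bot.move_ptp([a,b,45],Q); bot.line_to([a,b,7],80); bot.pause(.2);st()
bot.move_gripper(34,30); s=st()
if s["width"]<36: raise SystemExit("missed")
bot.line_to([a,b,205],300); st()
x,y=526.4,158.7
bot.move_ptp([x,y,195],Q); bot.pause(.3); f0=st()["contact_force"]
for z in range(180,112,-8):
    bot.line_to([x,y,z],60); s=bot.read_state(); f=s["contact_force"]-f0
    print(z,f.round(1),round(s["width"],1))
    if np.abs(f).max()>8: print("stop");break
else:
    bot.pause(.1);st();bot.move_gripper(56);bot.pause(.1);st()
    bot.line_to([x,y,142],150); bot.move_gripper(17,10); bot.pause(.2); st()
E
```

```text
37.22 [ 438.98 -147.56    7.5 ] F [ 0.03  0.32 -0.14] w 66.22
37.78 [ 438.52 -147.59    7.07] F [-0.27  0.48  1.36] w 38.74
38.59 [ 437.93 -147.45  204.54] F [-0.35  1.13 -0.54] w 38.81
40.11 [526.49 157.88 195.25] F [-0.22 -0.84  0.08] w 38.83
180 [ 0.1  0.9 -1. ] 38.8
172 [ 1.4  1.2 -0.8] 38.6
164 [-0.2  0.9 -0.2] 38.6
156 [ 0.1  1.3 -1.1] 38.6
148 [ 0.1  1.4 -0.4] 38.9
140 [ 1.5  0.7 -1.4] 38.5
132 [-0.7  0.3 -0.2] 38.7
124 [ 0.3  0.7 -0.1] 39.0
116 [ 1.1 -0.6 -0.4] 38.7
42.88 [526.44 158.72 115.97] F [ 0.52  1.12 -0.4 ] w 39.14
43.54 [526.41 158.71 116.01] F [0.05 0.26 0.27] w 56.15
44.91 [526.41 158.72 142.01] F [-0.38  0.22 -0.18] w 17.18
```

```bash
python3 - <<'E'
from h import *
x,y=526.4,158.7
def F(n=3):
    v=[]
    for i in range(n): v.append(bot.read_state()["contact_force"][2]); bot.pause(.01)
    return np.mean(v)
f0=F(6); z=142; log=[]; hold=0
while z>118:
    step=1.0 if z>134 else .4
    f=F()-f0; t=bot.read_state()["t"]; log.append((round(t,2),round(z,2),round(f,1)))
    if f>19.5 or t>61: break
    if f>14.5: step=.15
    z-=step; bot.line_to([x,y,z],25)
print(log[::3],log[-8:],bot.read_state()["tcp_pos"])
E
```

```text
[(44.98, 142, np.float64(0.5)), (45.81, 139.0, np.float64(-0.1)), (46.63, 136.0, np.float64(0.6)), (47.46, 133.6, np.float64(0.2)), (48.28, 132.4, np.float64(0.1)), (49.11, 131.2, np.float64(0.4)), (49.93, 130.0, np.float64(6.9)), (50.76, 128.8, np.float64(8.1)), (51.58, 127.6, np.float64(7.8)), (52.41, 126.4, np.float64(12.5)), (53.23, 125.45, np.float64(18.4))] [(51.86, 127.2, np.float64(8.2)), (52.13, 126.8, np.float64(10.4)), (52.41, 126.4, np.float64(12.5)), (52.68, 126.0, np.float64(14.3)), (52.96, 125.6, np.float64(16.9)), (53.23, 125.45, np.float64(18.4)), (53.51, 125.3, np.float64(19.2)), (53.78, 125.15, np.float64(19.8))] [527.66165303 158.89605749 127.66513675]
```

```bash
python3 - <<'E'
from h import *
x,y=526.4,158.7
s=st(); z=125.15
for i in range(6):
    f=np.mean([bot.read_state()["contact_force"][2] for _ in range(3)])
    if f>21.7: break
    z-=.15; bot.line_to([x,y,z],25)
for i in range(7):
    bot.pause(.1); s=bot.read_state(); print(round(s["contact_force"][2],1),s["tcp_pos"].round(2))
bot.line_to([x,y,140],40); bot.move_gripper(40); bot.line_to([x,y,223],250); st()
s,im=look([x,y],166,"w13"); st()
circles(im,s,127,120,60,3000)
cv2.imwrite("pics/c7.png",cv2.resize(im[77:177,224:324,::-1],(400,400),interpolation=cv2.INTER_CUBIC))
E
```

```text
53.78 [527.66 158.9  127.67] F [-3.97 -1.49 19.67] w 16.95
21.0 [527.8  158.9  127.63]
21.5 [527.8  158.9  127.65]
20.9 [527.8  158.92 127.64]
21.4 [527.8  158.9  127.67]
21.1 [527.82 158.91 127.66]
22.4 [527.79 158.88 127.64]
21.8 [527.81 158.91 127.66]
56.63 [526.55 158.92 223.91] F [-0.38 -0.19 -0.44] w 40.08
57.55 [591.72 158.82 223.33] F [ 0.05 -0.55  0.3 ] w 39.61
(277.7, 165.0) 22.2 [555.6  162.44]
```

View pics/c7.png

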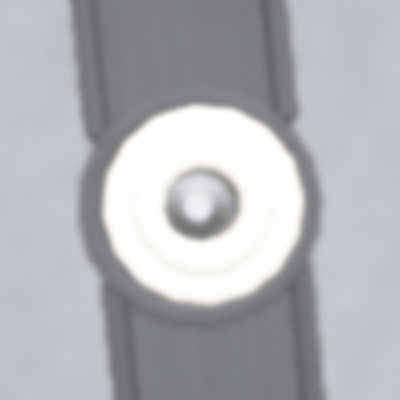

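The bushing sits centred on the bolt at about crop (203,204), narrow end up, and the bolt tip shows through the bore. The push held at about 21.5 N with no further movement, so I am handing in.

```bash
python3 -c "
from h import *
bot.close_job()"
```

```text
the job is handed in; nothing more can be done
```

The drop link is built up on the bolt and I handed the job in at about 58 s of the 70 s allowed. `close_job` reports no verdict.

**Stack:** I threaded on the sleeve, then the 36 mm washer, then the shouldered bushing. I met no noticeable resistance, with force changes under 2 N during each fitting.

**Press:** I pushed on the bushing's shoulder with the fingertips either side of the bolt. The bush slid about 3 mm, then the force rose steadily with no further travel. I held a steady 21–22.4 N for about 0.7 s, let go and withdrew.

**Last checks:**
- **Final view from above:** it showed the bushing concentric with the bolt, narrow end up, and the gripper clear.
- **Bush height:** the bushing top read 127.65 mm under load, which puts the lower bush's top at about 45.7 mm if the stack is closed.

**What disagreed or went unchecked:**
- **Slide force:** it read about 8 N against the stated 10–14 N. The rise to over 20 N without movement still shows the bush is at its stop.
- **Sideways drift:** the tool moved 1.4 mm sideways under load.
- **Circle fit:** the automatic circle fit on the last picture failed, so I judged centring by eye.
- **Look-alikes and tools:** I did not photograph them again at the end, but nothing came near them in the moves.

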